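# Pack the painted sample slats crosswise and close the tub

### The arm

A 6-joint arm with a two-finger parallel gripper is mounted at the origin on the work surface; the furniture and walls round the work are solid. World frame = base frame: x ahead of the robot, y to its left, z up, the work surface at z = 0. Lengths are in m, angles in rad, forces in N, time in s.
With the tool pointing down it reaches from about 0.375 to 0.975 m from the base axis. Payload 3.8 kg.
Tool frame: the origin (TCP) lies between the finger pads; the fingertips stand 17 mm ahead of it and the grasp point (between the pads) lies 2 mm behind it; z points along the fingers, y is the line along which they close (so a half turn about z gives the same grasp; the last joint's range is limited). The gripper opens to 85 mm and grips with 20 to 120 N. Pads are 22 mm wide; open, the fingers measure 114 mm over their backs; the gripper's body (76 mm by 85 mm) begins 54 mm behind the grasp point. The pads swing forward as they close: fully open they stand 13 mm farther back than shut.
Start: joints at [-1.28, 0.264, 1.604, -0, 1.274, -0.037], TCP at [0.217, -0.639, 0.222] pointing down, gripper open.
Joint ranges: [-2.63, 2.63], [-0.94, 2.18], [0.31, 2.57], [-1.31, 4.45], [0, 2.66], [-2.55, 2.55]. Speed limits (rad/s): [2.57, 2.57, 3.14, 3.14, 3.14, 3.14].

### API

Orientations are given as a rotation vector (axis times angle).
In Python, from workcell import bot gives the robot as it stands.
- The arm moves only by the tool play_rows, never from a script. Its argument "steps" is one flat list of numbers, 4 for each row, row after row: the shift along the tool's x, y, z in m, then the turn about the tool's z in rad. A call has 1 to 10 rows; each row is the pose to reach, as a shift and turn from the pose commanded when the call began, along the tool's axes at that moment; what a row does not reach only later rows make up. A row lasts 1/8 s, in which the tool goes at most 62.5 mm and 10.7 degrees, less where a joint would pass 70% of its speed; a pose out of reach is approached as far as the arm can. A call with a gripper value outside its range is refused whole. "jaw" is the closure in counts, from 0 (fully open) to 255 (shut), set as the call begins (left out, the last holds). The fingers move at their own pace and stop on an object; "grip_force" is the grip in N (left out, the last holds). Time passes only in rows, so rows that repeat a pose let the fingers close. It gives the time, the measured TCP pose, the force, the opening and the grip force at its end, in the units of the state.
- bot.read_state(): the state, without advancing time (a new reading comes with each control period).
- bot.read_camera(name): name is "side" or "top"; returns a dict with "pixels" (400x640x3 uint8, blue, green, red), "mtx" (3x3 intrinsics, pixels), "dist" ([k1, k2, p1, p2, k3] as OpenCV has them; the pictures are not rectified), "R" (3x3) and "t" (3): a world point X has camera coordinates R X + t. Camera axes: x right, y down, z forward; pixel columns grow to the right and rows downward; lengths in m; the calibration is good to about 2 mm. A picture is of the moment at which its call begins. There is no depth.
- bot.finish_job(): hands the job in; it is judged then, once.
The state is a dict: "time": time; "q": joint angles; "joint_vel": joint speeds; "joint_torque": joint torques, N m; "tool_pos": TCP position; "tcp_rot": TCP orientation; "wrist_force": force on the tool from outside, world axes, zero at the start; "torque": the same for the moment, N m; "width": opening from 0.0 (shut) to 1.0 (fully open); "grip_force": force on a finger pad.
Only numpy, scipy, OpenCV 4.12 (cv2) and the standard library are available. Lean on these libraries where they do the work, as an engineer would, in place of code of your own. Each camera call takes 0.05 s, during which the arm holds its last target. There are 200 camera calls.

### The job

First take the felt squeegee out of the grey tub and set it down on the bench, clear of the tub and the lid. Then stack all the painted sample slats flat in the tub so that air can get between them: one colour to a layer (slats of one colour side by side and parallel), each layer crosswise to the one below, colours in any order, nothing above the red fill line. Last, put the blue lid on the tub so that it sits fully home all round; leave the tape roll, marker and timer where they are.

Things in the scene. Friction and masses are not known exactly. Their poses are not given: they have to be found in the camera images.
- tub: Grey open square tub fixed to the bench: 140 x 140 mm outside, 130 x 130 mm inside (walls 5 mm), floor 5 mm thick, rim 60 mm above the bench, red fill line round the inside 52 mm above the bench. Origin: centre of its underside on the bench; x and y along its sides, z up.
- lid: Blue square lid, upright. Plate 148 x 148 x 6 mm; under it a plug 122 x 122 x 8 mm that enters the tub (4 mm play a side; any quarter turn fits) only if nothing stands above the fill line. Black handle on top: 90 (x) x 16 (y) x 28 mm, top 34 mm above the origin. Origin: centre of the plate's underside, 8 mm above the bench at the start, 60 mm when seated. 0.17 to 0.35 kg.
- squeegee: Felt squeegee: wooden back 30 mm wide and 22 mm high with a grey felt strip 8 mm wide and 16 mm high along its -x side; 38 (x) x 100 (y) x 22 mm (z), 0.12 kg. At the start it lies on the floor of the tub, roughly along the tub's y. Origin: centre of its underside; grasp across the 38 mm.
- tape: Bystander: orange tape roll, 68 mm across, 12 mm high, origin at the centre of its underside. Leave alone.
- marker: Bystander: black felt marker, 135 mm long (y), 18 mm thick, origin at the centre of its underside. Leave alone.
- timer: Bystander: light grey press timer, 55 x 100 (y) x 30 mm, origin at the centre of its underside. Leave alone.
- slat_red0: Wooden sample slat painted red round its middle, 100 (x) x 26 (y) x 14 mm (z), 0.05 kg; either face may be up. Origin: its centre (7 mm above the surface it lies on). Lies flat on the bench at the start; may be absent.
- slat_red1: Wooden sample slat painted red round its middle, 100 (x) x 26 (y) x 14 mm (z), 0.05 kg; either face may be up. Origin: its centre (7 mm above the surface it lies on). Lies flat on the bench at the start; may be absent.
- slat_blue0: Wooden sample slat painted blue round its middle, 100 (x) x 26 (y) x 14 mm (z), 0.05 kg; either face may be up. Origin: its centre (7 mm above the surface it lies on). Lies flat on the bench at the start; may be absent.
- slat_blue1: Wooden sample slat painted blue round its middle, 100 (x) x 26 (y) x 14 mm (z), 0.05 kg; either face may be up. Origin: its centre (7 mm above the surface it lies on). Lies flat on the bench at the start; may be absent.
- slat_yellow0: Wooden sample slat painted yellow round its middle, 100 (x) x 26 (y) x 14 mm (z), 0.05 kg; either face may be up. Origin: its centre (7 mm above the surface it lies on). Lies flat on the bench at the start; may be absent.
- slat_yellow1: Wooden sample slat painted yellow round its middle, 100 (x) x 26 (y) x 14 mm (z), 0.05 kg; either face may be up. Origin: its centre (7 mm above the surface it lies on). Lies flat on the bench at the start; may be absent.
Mind the look-alikes: they are no part of the job. What is shaped like the slat_blue1 but turquoise is not meant.

How it is judged:
By the outcome, as a careful person would: the job done as asked, in the order asked, and still so for the second after the job is handed in, with the robot touching nothing.
Of slat_red0, slat_red1, slat_blue0, slat_blue1, slat_yellow0, slat_yellow1 only 4 to 5 are there at a start; the rules pass over those that are not, and their reading is None.
At some moment in a run one of lid may be knocked a few centimetres aside while the robot is not near it.
Once in a run the grip may slacken for a moment while it holds something.
It also fails if it takes over 210 s, if anything falls off the work surface, if the arm or the gripper's body presses on something with over 40 N, if the wrist force passes 120 N, or if a joint passes its speed limit or range.

## Working session

There is one attempt and no reset: what is moved stays moved. The work goes in short steps, Python scripts to look and compute and a tool call to move; the robot and the scene stay as the last step left them, time stands still between calls to the robot, and variables do not carry over. Pictures are saved under pics/ and viewed, at most 14 in all, crops included, and the job is handed in when it is done.

Besides the shell and the picture viewer there is one more tool, called after "Emit:" as name(argument=value, ...) on one line, values as JSON. play_rows: Moves the arm, as the interface text tells. Its arguments: {"type":"object","properties":{"steps":{"type":"array"},"jaw":{"type":"number"},"grip_force":{"type":"number"}},"required":["steps"]}

```bash
mkdir -p pics; cat > h.py <<'E'
import numpy as np, cv2
from workcell import bot
def snap(name,fn=None):
    c=bot.read_camera(name); np.savez(f'/tmp/{name}.npz',**{k:np.array(v) for k,v in c.items()})
    if fn: cv2.imwrite(f'pics/{fn}',c['pixels'])
    return c
def load(name): return dict(np.load(f'/tmp/{name}.npz'))
def px2w(c,uv,z):
    uv=np.array(uv,float).reshape(-1,1,2)
    n=cv2.undistortPoints(uv,c['mtx'],np.array(c['dist'])).reshape(-1,2)
    R=np.array(c['R']);t=np.array(c['t']); o=-R.T@t
    d=np.c_[n,np.ones(len(n))]@R
    return o+d*((z-o[2])/d[:,2])[:,None]
def w2px(c,X):
    return cv2.projectPoints(np.array(X,float).reshape(-1,1,3),cv2.Rodrigues(np.array(c['R']))[0],np.array(c['t']),c['mtx'],np.array(c['dist']))[0].reshape(-1,2)
E
python3 - <<'E'
from h import *
for n in('top','side'):
    c=snap(n,n+'0.png'); print(n,-np.array(c['R']).T@c['t'])
s=bot.read_state();print(s)
E
```

```text
top [ 0.2969237  -0.22186499  1.16364487]
side [0.92175331 0.17924267 1.14734077]
{'time': 0.1, 'q': array([-1.27987159e+00,  2.64715685e-01,  1.60526665e+00, -2.43192140e-06,
        1.27370227e+00, -3.68883714e-02]), 'joint_vel': array([ 0.00072019, -0.0005583 , -0.00336573,  0.00064588,  0.00024982,
       -0.00136839]), 'joint_torque': array([ 1.93398200e-04, -5.16706181e+01, -3.68589163e+01, -6.85698964e-06,
        6.28957583e-03, -4.01780540e-05]), 'tool_pos': array([ 0.21713766, -0.63838827,  0.22114525]), 'tcp_rot': array([-3.09743983e+00, -5.12287651e-01,  4.19609376e-04]), 'wrist_force': array([-0.77429315, -0.35365415,  0.06453646]), 'torque': array([ 0.0282877 , -0.06091036,  0.01223962]), 'grip_force': 0.0, 'width': 0.9996918936763389}
```

View pics/top0.png

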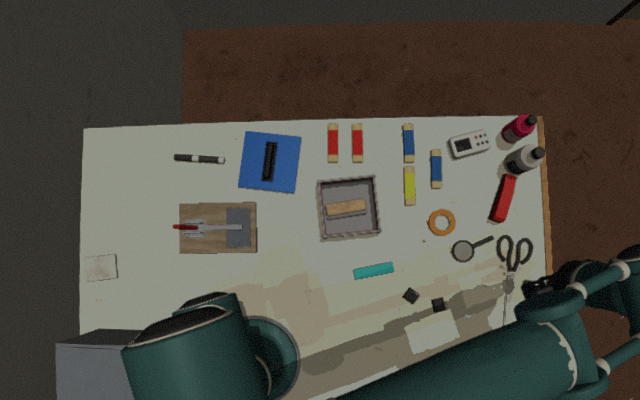

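View pics/side0.png

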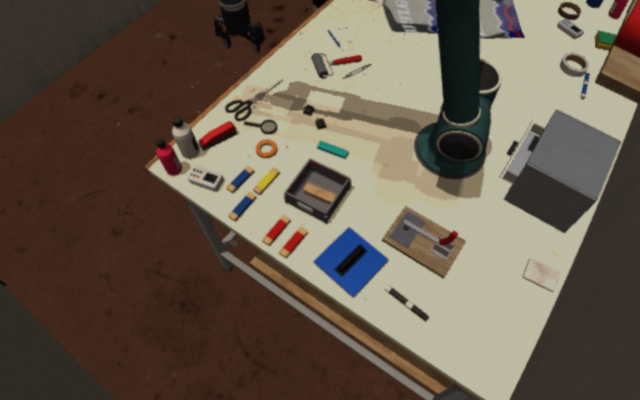

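```bash
python3 - <<'E'
from h import *
c=load('top');p=c['pixels']
cv2.imwrite('pics/c1.png',cv2.resize(p[115:245,230:430],None,fx=4,fy=4,interpolation=cv2.INTER_CUBIC))
c=load('side');p=c['pixels']
cv2.imwrite('pics/c2.png',cv2.resize(p[140:290,210:400],None,fx=4,fy=4,interpolation=cv2.INTER_CUBIC))
E
```

```text
(no output)
```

View pics/c1.png

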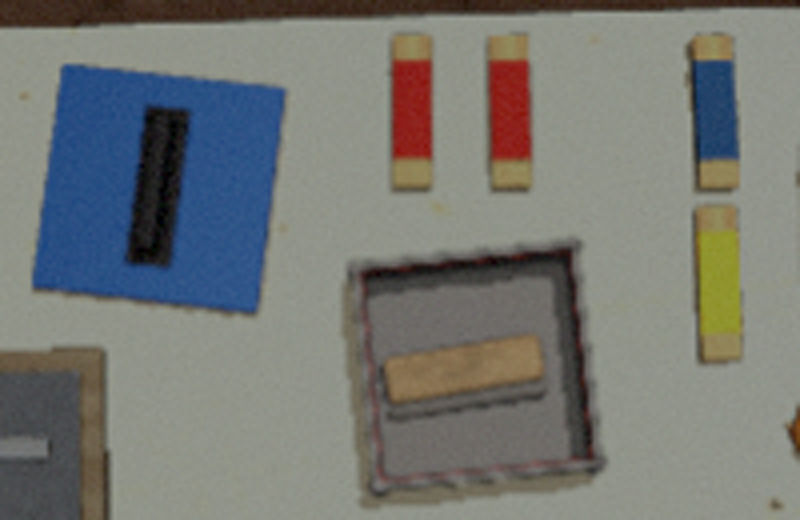

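View pics/c2.png

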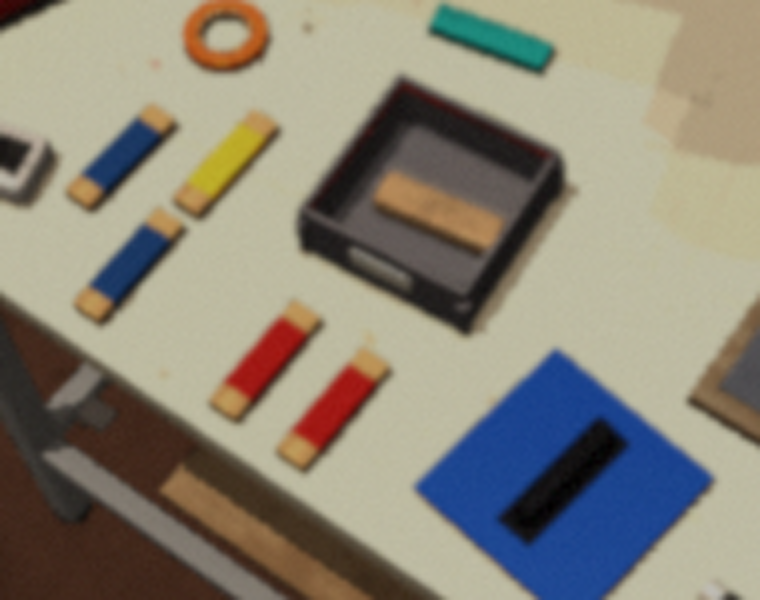

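```bash
cat >> h.py <<'E'
RG={'red':[((0,150,90),(6,255,255)),((174,150,90),(180,255,255))],'blue':[((104,120,50),(118,255,255))],'yellow':[((24,140,90),(34,255,255))]}
def slats(c,z=.014):
    hsv=cv2.cvtColor(c['pixels'],cv2.COLOR_BGR2HSV); out=[]
    for k,rs in RG.items():
        m=sum(cv2.inRange(hsv,*r) for r in rs)
        for q in cv2.findContours(m,0,1)[0]:
            if not 60<cv2.contourArea(q)<700: continue
            w=px2w(c,q.reshape(-1,2),z)[:,:2].astype(np.float32)
            (x,y),(a,b),g=cv2.minAreaRect(w*1000)
            if a<b: g+=90;a,b=b,a
            M=cv2.moments(q); u=(M['m10']/M['m00'],M['m01']/M['m00'])
            out.append((k,np.round(px2w(c,u,z)[0][:2],4),round(a),round(b),round((g+90)%180-90,1),np.round(u)))
    return out
E
python3 - <<'E'
from h import *
for n in('top','side'):
    print(n)
    for s in slats(load(n)): print(*s)
c=load('top')
def box(pts,z):
    w=px2w(c,np.array(pts)/4+[230-.375,115-.375],z)[:,:2]; 
    print(w.round(4).tolist(),'ctr',w.mean(0).round(4),'edges',[(round(float(np.hypot(*d)),4),round(float(np.degrees(np.arctan2(d[1],d[0]))),1)) for d in np.roll(w,-1,0)-w])
print('tub');box([(350,265),(577,243),(602,463),(372,488)],.06)
print('sq');box([(385,361),(540,336),(543,378),(390,404)],.027)
print('lid');box([(63,65),(285,88),(257,314),(33,289)],.014)
print('handle');box([(147,107),(190,110),(170,266),(127,262)],.042)
for s in('red','blue','yel'):pass
cs=load('side')
def bs(pts,z):
    w=px2w(cs,np.array(pts)/4+[210-.375,140-.375],z)[:,:2];print('side',w.mean(0).round(4),[(round(float(np.hypot(*d)),4),round(float(np.degrees(np.arctan2(d[1],d[0]))),1)) for d in np.roll(w,-1,0)-w])
bs([(400,77),(562,158),(470,310),(300,217)],.06)
bs([(557,349),(714,480),(573,630),(415,487)],.014)
bs([(390,170),(507,222),(488,248),(373,195)],.027)
E
```

```text
top
red [ 0.3996 -0.6459] 122 30 -18.6 [505. 198.]
red [ 0.5512 -0.2712] 63 24 1.2 [357. 142.]
red [ 0.554  -0.2082] 60 23 -1.2 [332. 142.]
blue [ 0.4804 -0.47  ] 62 23 -2.6 [436. 168.]
blue [ 0.548  -0.4024] 58 24 0.8 [408. 142.]
yellow [ 0.4365 -0.401 ] 64 25 0.3 [409. 185.]
side
red [ 0.5521 -0.2085] 62 26 -1.6 [293. 241.]
red [ 0.5501 -0.2717] 62 25 -0.1 [276. 229.]
red [ 0.5456 -0.7423] 69 52 66.1 [164. 152.]
red [ 0.3887 -0.6576] 124 33 -14.5 [216. 132.]
red [-0.1407 -0.492 ] 104 23 -40.3 [347.  60.]
red [-1.0569  0.3444] 288 68 11.9 [633.  22.]
blue [ 0.5474 -0.4027] 58 24 -2.6 [242. 206.]
blue [ 0.4785 -0.4711] 57 23 -1.4 [240. 178.]
yellow [ 0.4364 -0.4027] 64 24 -2.4 [266. 180.]
tub
[[0.4467, -0.1692], [0.4572, -0.3081], [0.3228, -0.3195], [0.3105, -0.1803]] ctr [ 0.3843 -0.2443] edges [(0.1393, -85.7), (0.1348, -175.2), (0.1397, 95.1), (0.1366, 4.6)]
sq
[[0.3901, -0.1886], [0.4037, -0.2859], [0.3774, -0.2871], [0.3631, -0.1912]] ctr [ 0.3836 -0.2382] edges [(0.0982, -82.0), (0.0264, -177.4), (0.0969, 98.5), (0.0271, 5.6)]
lid
[[0.5885, 0.0176], [0.569, -0.127], [0.4228, -0.1073], [0.4422, 0.037]] ctr [ 0.5056 -0.0449] edges [(0.1459, -97.7), (0.1475, 172.3), (0.1455, 82.4), (0.1476, -7.5)]
handle
[[0.5526, -0.0419], [0.5499, -0.0691], [0.4511, -0.0559], [0.4543, -0.0289]] ctr [ 0.502 -0.049] edges [(0.0274, -95.7), (0.0997, 172.4), (0.0272, 83.3), (0.0992, -7.5)]
side [ 0.3885 -0.2407] [(0.14, 93.9), (0.1419, 7.1), (0.1434, -86.6), (0.1405, -174.2)]
side [ 0.5073 -0.0446] [(0.146, 81.5), (0.1454, -8.0), (0.1463, -98.6), (0.1452, 171.9)]
side [ 0.3841 -0.2393] [(0.0983, 97.6), (0.0261, 2.7), (0.0967, -83.0), (0.0251, -173.6)]
```

```bash
cat >> h.py <<'E'
def go(x,y,z,yaw):
    """print tool-frame shift+turn from measured pose to target (yaw deg, mod 180)"""
    s=bot.read_state(); R=cv2.Rodrigues(np.array(s['tcp_rot']))[0]
    yw=np.degrees(np.arctan2(R[1,0],R[0,0])); d=R.T@(np.array([x,y,z])-s['tool_pos'])
    t=-((yaw-yw+90)%180-90)
    print('pos',np.round(s['tool_pos'],4),'yaw',round(yw,1),'q6',round(s['q'][5],2),'w',round(s['width'],3),'-> shift',np.round(d,4),'turn',round(np.radians(t),3),'rows',round(max(np.linalg.norm(d)/.0625,abs(t)/10.7),1))
def draw(c,im,ctr,yaw,hx,hy,zs,col,s=4,off=(0,0)):
    a=np.radians(yaw);r=np.array([[np.cos(a),-np.sin(a)],[np.sin(a),np.cos(a)]])
    for z in zs:
        w=np.array([[hx,hy],[-hx,hy],[-hx,-hy],[hx,-hy]])@r.T+ctr
        u=(w2px(c,np.c_[w,np.full(4,z)])-off+.5)*s-.5
        cv2.polylines(im,[np.round(u).astype(int)],True,col,1)
E
python3 - <<'E'
from h import *
ims=[]
for n,off in(('top',(300,165)),('side',(275,150))):
    c=load(n); im=cv2.resize(c['pixels'][off[1]:off[1]+85,off[0]:off[0]+95],None,fx=4,fy=4,interpolation=cv2.INTER_CUBIC)
    T=(.386,-.2425);draw(c,im,T,5,.07,.07,(.06,0),(0,255,0),4,off);draw(c,im,T,5,.065,.065,(.06,),(0,255,255),4,off)
    draw(c,im,(.380,-.2395),8,.019,.05,(.027,.005),(255,0,0),4,off); ims.append(im)
cv2.imwrite('pics/ov.png',np.hstack(ims))
go(.380,-.2395,.15,98)
E
```

```text
pos [ 0.2171 -0.6384  0.2211] yaw 18.8 q6 -0.04 w 1.0 -> shift [ 0.2826 -0.3251  0.0718] turn -1.383 rows 7.4
```

View pics/ov.png

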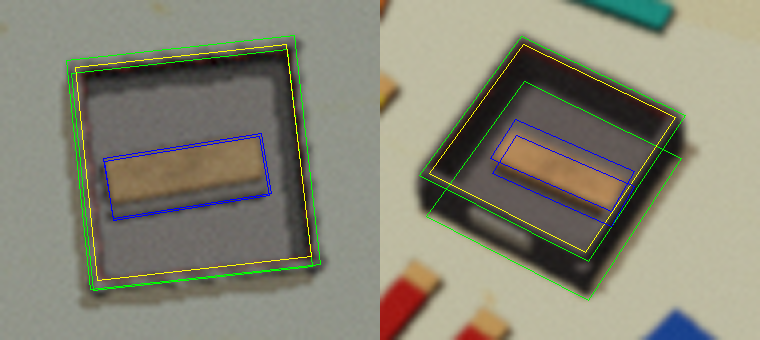

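Emit:
play_rows(steps=[0.283,-0.325,0.072,-1.383,0.283,-0.325,0.072,-1.383,0.283,-0.325,0.072,-1.383,0.283,-0.325,0.072,-1.383,0.283,-0.325,0.072,-1.383,0.283,-0.325,0.072,-1.383,0.283,-0.325,0.072,-1.383,0.283,-0.325,0.072,-1.383,0.283,-0.325,0.072,-1.383,0.283,-0.325,0.072,-1.383], jaw=75, grip_force=40)

```text
time: 1.35
tool_pos: [0.3805, -0.2407, 0.1504]
tcp_rot: [2.063, 2.369, -0.0]
wrist_force: [-0.6, -0.3, 0.7]
width: 0.706
grip_force: 0.0
```

```bash
python3 -c "
from h import *
go(.380,-.2395,.024,98)"
```

```text
pos [ 0.3805 -0.2407  0.1504] yaw 97.9 q6 -0.76 w 0.706 -> shift [ 0.0013 -0.0003  0.1264] turn -0.002 rows 2.0
```

Emit:
play_rows(steps=[0.001,0,0.04,0,0.001,0,0.08,0,0.001,0,0.11,0,0.001,0,0.125,0,0.001,0,0.125,0,0.001,0,0.125,0])

```text
time: 2.1
tool_pos: [0.3814, -0.2403, 0.0266]
tcp_rot: [2.06, 2.369, 0.0]
wrist_force: [-0.1, -0.6, 1.3]
width: 0.705
grip_force: 0.0
```

Emit:
play_rows(steps=[0,0,0,0,0,0,0,0,0,0,0,0,0,0,0,0,0,0,0,0,0,0,0,0], jaw=255)

```text
time: 2.85
tool_pos: [0.3804, -0.2392, 0.0253]
tcp_rot: [-2.061, -2.371, 0.0]
wrist_force: [0.2, -0.3, 0.4]
width: 0.003
grip_force: 0.0
```

Emit:
play_rows(steps=[0,0,-0.04,0,0,0,-0.08,0,0,0,-0.12,0,0,0,-0.12,0])

```text
time: 3.35
tool_pos: [0.3831, -0.2411, 0.1493]
tcp_rot: [2.055, 2.365, 0.001]
wrist_force: [0.2, -0.1, 0.3]
width: 0.0
grip_force: 0.0
```

```bash
python3 -c "
from h import *
c=load('top');w=px2w(c,(470,192),0)[0];print(w)
go(w[0],w[1],.14,0)
for u in [(441,222),(373,270),(469,145),(503,198)]: print(px2w(c,u,.01)[0])"
```

```text
[ 0.41768845 -0.55950414  0.        ]
pos [ 0.3831 -0.2411  0.1493] yaw 98.0 q6 -0.76 w 0.0 -> shift [-0.3201 -0.0102  0.011 ] turn -1.431 rows 7.7
[ 0.34183022 -0.47885889  0.01      ]
[ 0.22496319 -0.30343167  0.01      ]
[ 0.5386115  -0.56032293  0.01      ]
[ 0.39949663 -0.64170518  0.01      ]
```

```bash
python3 - <<'E'
from h import *
ims=[]
for n,off in(('top',(280,145)),('side',(265,120))):
    c=snap(n); ims.append(cv2.resize(c['pixels'][off[1]:off[1]+130,off[0]:off[0]+130],None,fx=3,fy=3,interpolation=cv2.INTER_CUBIC))
cv2.imwrite('pics/a.png',np.hstack(ims))
E
```

```text
(no output)
```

View pics/a.png

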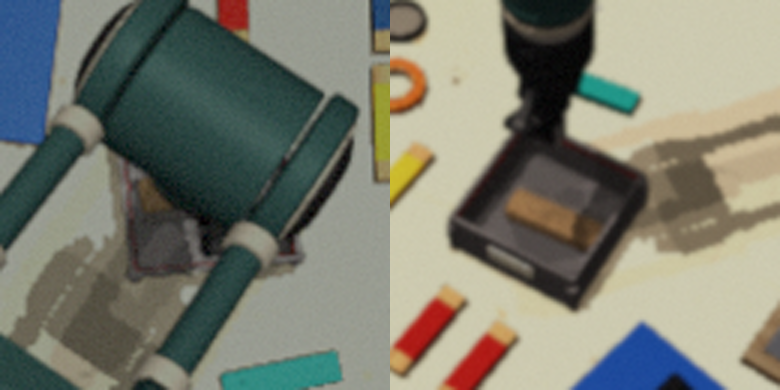

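```bash
python3 - <<'E'
from h import *
c=load('side');off=(275,140)
im=cv2.resize(c['pixels'][off[1]:off[1]+85,off[0]:off[0]+95],None,fx=7,fy=7,interpolation=cv2.INTER_CUBIC)
im=np.clip(im.astype(float)*1.6,0,255).astype(np.uint8)
draw(c,im,(.386,-.2425),5,.065,.065,(.005,),(0,255,0),7,off)
draw(c,im,(.380,-.2395),8,.019,.05,(.027,),(255,0,0),7,off)
cv2.imwrite('pics/b.png',im)
E
```

```text
(no output)
```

View pics/b.png

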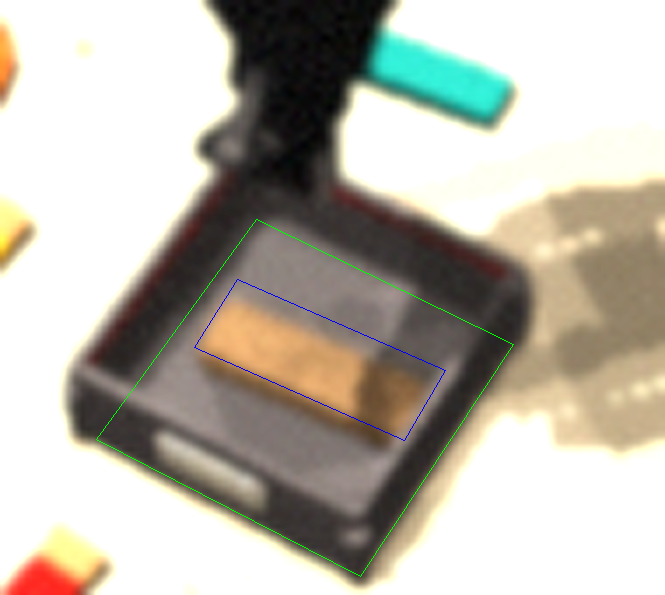

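```bash
python3 - <<'E'
from h import *
c=load('side')
print((w2px(c,[[.383,-.241,.132],[.383,-.241,.149],[.383,-.241,.2]])-[275,140])*7)
print(bot.read_state())
# squeegee top face now, corners read from b.png (crop/7)
w=px2w(c,np.array([(222,298),(428,375),(395,432),(202,357)])/7+[274.57,139.57],.027);print(w.round(4),w.mean(0))
E
```

```text
[[302.88293247 219.52175658]
 [301.82280188 195.08786419]
 [298.48623818 118.1402247 ]]
{'time': 3.45, 'q': array([-6.16795928e-01, -1.07698747e-01,  2.15072827e+00,  1.30813488e-05,
        1.09795640e+00, -7.56758537e-01]), 'joint_vel': array([-0.00058015,  0.02221927,  0.03320825, -0.00062209,  0.00161243,
       -0.00106615]), 'joint_torque': array([-2.49205375e-03, -2.93542135e+01, -3.56258583e+01,  1.23068016e-04,
       -7.50921434e-02,  1.36116330e-05]), 'tool_pos': array([ 0.38048819, -0.23926802,  0.1454359 ]), 'tcp_rot': array([2.06028332e+00, 2.37087556e+00, 1.12023983e-04]), 'wrist_force': array([ 0.01454418,  0.90144218, -0.72436126]), 'torque': array([ 0.03690437, -0.00044068,  0.03194423]), 'grip_force': 0.0, 'width': -0.0007244601740240754}
[[ 0.3793 -0.2911  0.027 ]
 [ 0.3603 -0.1971  0.027 ]
 [ 0.391  -0.1925  0.027 ]
 [ 0.4079 -0.2804  0.027 ]] [ 0.38465807 -0.24026747  0.027     ]
```

Emit:
play_rows(steps=[0,0,0,0,0,0,0,0,0,0,0.04,0,0,0,0.08,0,0,0,0.11,0,0,0,0.124,0,0,0,0.124,0,0,0,0.124,0], jaw=60)

```text
time: 4.45
tool_pos: [0.3814, -0.2399, 0.0224]
tcp_rot: [2.059, 2.37, 0.0]
wrist_force: [-0.3, -0.5, 0.8]
width: 0.763
grip_force: 0.0
```

Emit:
play_rows(steps=[0,0,0,0,0,0,0,0,0,0,0,0], jaw=125)

```text
time: 4.82
tool_pos: [0.3808, -0.2395, 0.0219]
tcp_rot: [2.06, 2.371, 0.0]
wrist_force: [0.0, 0.2, -0.2]
width: 0.504
grip_force: 0.0
```

```bash
python3 - <<'E'
from h import *
print(bot.read_state()['tool_pos'])
c=snap('side');off=(275,100)
im=cv2.resize(c['pixels'][off[1]:off[1]+125,off[0]:off[0]+95],None,fx=6,fy=6,interpolation=cv2.INTER_CUBIC)
im=np.clip(im.astype(float)*2.2,0,255).astype(np.uint8)
cv2.imwrite('pics/d.png',im[150:])
E
```

```text
[ 0.38080447 -0.23948201  0.02190722]
```

View pics/d.png

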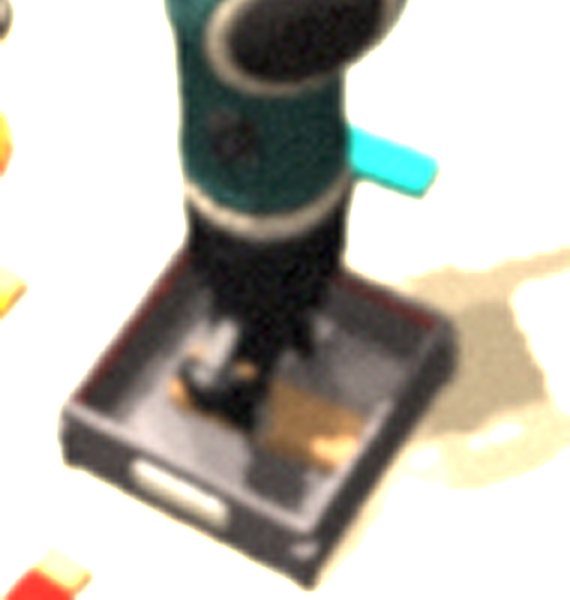

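Emit:
play_rows(steps=[0,0,0,0,0,0,0,0,0,0,0,0,0,0,0,0], jaw=150)

```text
time: 5.38
tool_pos: [0.3804, -0.2392, 0.0213]
tcp_rot: [-2.061, -2.371, 0.0]
wrist_force: [0.5, -0.1, -0.0]
width: 0.412
grip_force: 0.0
```

Emit:
play_rows(steps=[0,0,0,0,0,0,0,0,0,0,0,0,0,0,0,0], jaw=170, grip_force=60)

```text
time: 5.88
tool_pos: [0.3805, -0.2392, 0.0214]
tcp_rot: [-2.061, -2.371, 0.0]
wrist_force: [1.0, 0.2, 0.1]
width: 0.333
grip_force: 0.0
```

```bash
python3 - <<'E'
from h import *
c=load('side')
f=lambda X:(w2px(c,X)-[275,100]+.5)*6-[0,150]
print(f([[.402,-.2365,.005],[.402,-.2365,.013],[.402,-.2365,.025],[.402,-.2365,.04],[.36,-.242,.013]]).round())
a=np.radians(8);
c=snap('side')
im=cv2.resize(c['pixels'][150:225,290:360],None,fx=8,fy=8,interpolation=cv2.INTER_CUBIC)
cv2.imwrite('pics/e.png',np.clip(im.astype(float)*2.2,0,255).astype(np.uint8))
E
```

```text
[[254. 454.]
 [253. 446.]
 [253. 434.]
 [252. 418.]
 [294. 382.]]
```

View pics/e.png

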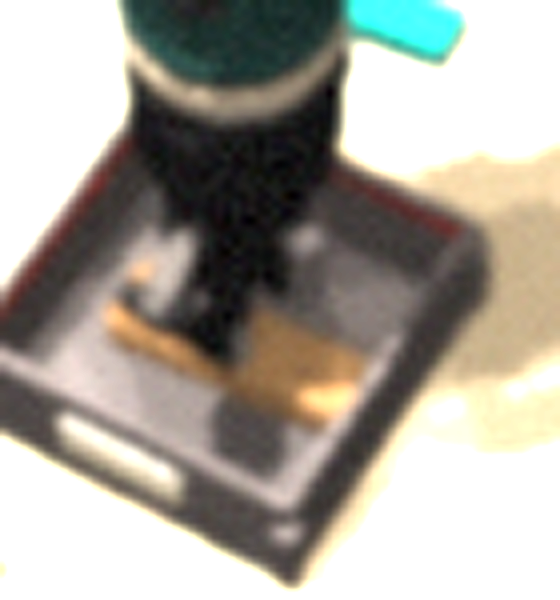

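Emit:
play_rows(steps=[0,0,0,0,0,0,0,0,0,0,0,0], jaw=85)

```text
time: 6.3
tool_pos: [0.3805, -0.2393, 0.0214]
tcp_rot: [-2.061, -2.371, -0.0]
wrist_force: [-0.1, 0.2, -0.4]
width: 0.668
grip_force: 0.0
```

Emit:
play_rows(steps=[0,0,0.003,0,0,0,0.006,0,0,0,0.009,0,0,0,0.009,0])

```text
time: 6.8
tool_pos: [0.3801, -0.239, 0.012]
tcp_rot: [-2.06, -2.371, 0.0]
wrist_force: [0.3, -0.3, 0.2]
width: 0.667
grip_force: 0.0
```

Emit:
play_rows(steps=[0,0,0,0,0,0,0,0,0,0,0,0,0,0,0,0], jaw=150)

```text
time: 7.3
tool_pos: [0.3808, -0.2394, 0.0126]
tcp_rot: [2.06, 2.371, 0.0]
wrist_force: [1.3, 0.7, 0.5]
width: 0.414
grip_force: 0.6
```

Emit:
play_rows(steps=[0,0,0,0,0,0,0,0,0,0,0,0,0,0,0,0], jaw=180)

```text
time: 7.8
tool_pos: [0.3811, -0.2396, 0.0131]
tcp_rot: [2.06, 2.37, 0.0]
wrist_force: [0.6, 0.7, 5.5]
width: 0.325
grip_force: 59.1
```

Emit:
play_rows(steps=[0,0,0,0,0,0,0,0,0,0,0,0], jaw=85)

```text
time: 8.18
tool_pos: [0.38, -0.239, 0.012]
tcp_rot: [-2.06, -2.371, 0.0]
wrist_force: [0.3, 0.2, 0.5]
width: 0.663
grip_force: 0.0
```

Emit:
play_rows(steps=[0,0,0.004,0,0,0,0.008,0,0,0,0.01,0,0,0,0.01,0])

```text
time: 8.68
tool_pos: [0.3802, -0.2391, 0.002]
tcp_rot: [-2.06, -2.371, 0.0]
wrist_force: [-0.2, 0.7, 0.9]
width: 0.671
grip_force: 0.0
```

Emit:
play_rows(steps=[0,0,0.002,0,0,0,0.003,0,0,0,0.003,0])

```text
time: 9.05
tool_pos: [0.3805, -0.2392, -0.0007]
tcp_rot: [-2.061, -2.371, -0.0]
wrist_force: [-0.8, 0.2, 0.3]
width: 0.664
grip_force: 0.0
```

Emit:
play_rows(steps=[0,0,0,0,0,0,0,0,0,0,0,0,0,0,0,0], jaw=150)

```text
time: 9.55
tool_pos: [0.3807, -0.2394, -0.0002]
tcp_rot: [2.06, 2.371, -0.0]
wrist_force: [-0.6, 0.3, 5.3]
width: 0.429
grip_force: 60.9
```

Emit:
play_rows(steps=[0,0,0,0,0,0,-0.02,0,0,0,-0.05,0,0,0,-0.09,0,0,0,-0.13,0,0,0,-0.15,0,0,0,-0.15,0], jaw=255)

```text
time: 10.42
tool_pos: [0.3817, -0.24, 0.1508]
tcp_rot: [2.058, 2.368, 0.001]
wrist_force: [0.2, -0.3, -0.8]
width: 0.431
grip_force: 60.5
```

```bash
python3 - <<'E'
from h import *
c=snap('side');print(bot.read_state()['tool_pos'])
im=cv2.resize(c['pixels'][100:225,260:380],None,fx=5,fy=5,interpolation=cv2.INTER_CUBIC)
cv2.imwrite('pics/f.png',np.clip(im[:590].astype(float)*1.8,0,255).astype(np.uint8))
go(.418,-.5595,.15,0)
E
```

```text
[ 0.3805788  -0.23930433  0.14926467]
pos [ 0.3806 -0.2393  0.1493] yaw 98.0 q6 -0.76 w 0.429 -> shift [-0.3223 -0.0076 -0.0006] turn -1.431 rows 7.7
```

View pics/f.png

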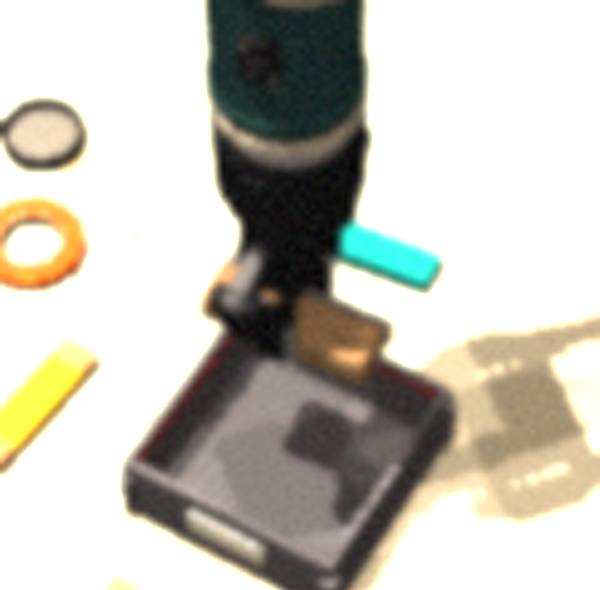

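Emit:
play_rows(steps=[-0.322,-0.008,0,1.71,-0.322,-0.008,0,1.71,-0.322,-0.008,0,1.71,-0.322,-0.008,0,1.71,-0.322,-0.008,0,1.71,-0.322,-0.008,0,1.71,-0.322,-0.008,0,1.71,-0.322,-0.008,0,1.71,-0.322,-0.008,0,1.71,-0.322,-0.008,0,1.71])

```text
time: 11.72
tool_pos: [0.4166, -0.558, 0.1463]
tcp_rot: [-3.138, -0.002, 0.004]
wrist_force: [-0.5, 0.2, -1.9]
width: 0.436
grip_force: 60.5
```

```bash
python3 - <<'E'
from h import *
go(.418,-.5595,-.004,0)
E
```

```text
pos [ 0.4166 -0.558   0.1463] yaw 0.1 q6 0.6 w 0.436 -> shift [0.0018 0.002  0.1502] turn 0.002 rows 2.4
```

Emit:
play_rows(steps=[0,0,0.05,0,0,0,0.1,0,0,0,0.135,0,0,0,0.146,0,0,0,0.149,0,0,0,0.151,0,0,0,0.151,0])

```text
time: 12.6
tool_pos: [0.4183, -0.5604, 0.0003]
tcp_rot: [3.139, 0.002, 0.003]
wrist_force: [-0.5, -0.1, -0.5]
width: 0.43
grip_force: 60.5
```

Emit:
play_rows(steps=[0,0,0.002,0,0,0,0.004,0,0,0,0.004,0,0,0,0.004,0])

```text
time: 13.1
tool_pos: [0.4178, -0.5596, -0.0051]
tcp_rot: [3.141, 0.001, 0.001]
wrist_force: [0.5, 0.0, 2.2]
width: 0.434
grip_force: 60.9
```

Emit:
play_rows(steps=[0,0,0.001,0,0,0,0.002,0,0,0,0.002,0])

```text
time: 13.48
tool_pos: [0.4178, -0.5596, -0.0052]
tcp_rot: [3.141, 0.001, 0.001]
wrist_force: [-3.0, 3.1, 11.1]
width: 0.426
grip_force: 62.2
```

Emit:
play_rows(steps=[0,0,0,0,0,0,0,0,0,0,0,0,0,0,-0.03,0,0,0,-0.08,0,0,0,-0.12,0,0,0,-0.12,0], jaw=90)

```text
time: 14.35
tool_pos: [0.4196, -0.5622, 0.1176]
tcp_rot: [3.134, 0.001, 0.008]
wrist_force: [0.3, -0.3, 0.2]
width: 0.649
grip_force: 0.0
```

```bash
python3 - <<'E'
from h import *
go(.5528,-.2083,.08,-1)
c=snap('side'); 
im=cv2.resize(c['pixels'][110:260,165:365],None,fx=4,fy=4,interpolation=cv2.INTER_CUBIC)
cv2.imwrite('pics/g.png',im)
E
```

```text
pos [ 0.4196 -0.5622  0.1176] yaw 0.0 q6 0.6 w 0.649 -> shift [ 0.1334 -0.354   0.0357] turn 0.018 rows 6.1
```

View pics/g.png

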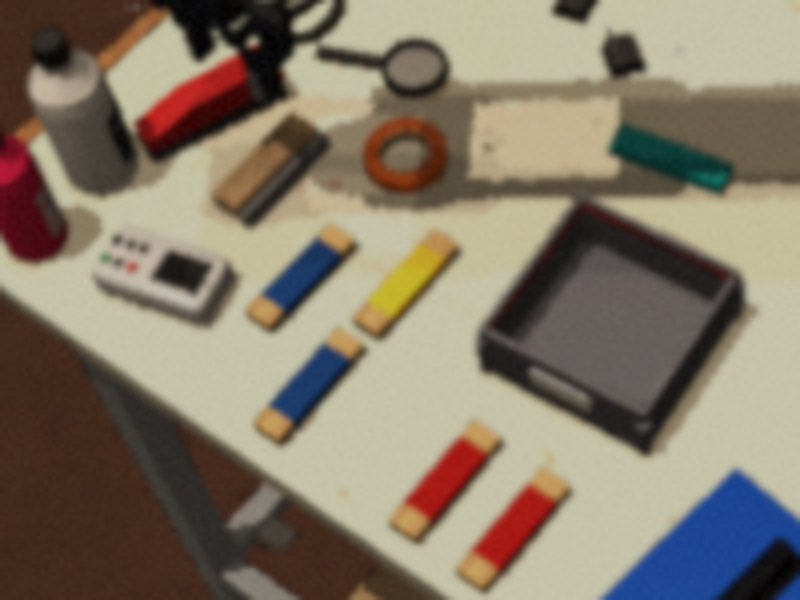

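Emit:
play_rows(steps=[0.134,-0.353,0,0.018,0.134,-0.353,0,0.018,0.134,-0.353,0,0.018,0.134,-0.353,0,0.018,0.134,-0.353,0,0.018,0.134,-0.353,0,0.018,0.134,-0.353,0,0.018,0.134,-0.353,0.03,0.018,0.134,-0.353,0.06,0.018,0.134,-0.353,0.06,0.018])

```text
time: 15.65
tool_pos: [0.5472, -0.2054, 0.0481]
tcp_rot: [-3.138, 0.028, 0.013]
wrist_force: [-0.8, 1.0, 0.7]
width: 0.646
grip_force: 0.0
```

```bash
python3 - <<'E'
from h import *
s=bot.read_camera('top')
go(.5528,-.2083,.0,-1)
E
```

```text
pos [ 0.5489 -0.2061  0.0501] yaw -1.0 q6 1.19 w 0.645 -> shift [0.0042 0.0022 0.0501] turn -0.001 rows 0.8
```

Emit:
play_rows(steps=[0.002,0.001,0.02,0,0.002,0.001,0.035,0,0.002,0.001,0.045,0,0.002,0.001,0.05,0,0.002,0.001,0.052,0,0.002,0.001,0.052,0])

```text
time: 16.45
tool_pos: [0.5535, -0.2072, 0.0006]
tcp_rot: [3.141, -0.027, 0.001]
wrist_force: [-0.8, 0.2, -0.9]
width: 0.65
grip_force: 0.0
```

Emit:
play_rows(steps=[0,0,0,0,0,0,0,0,0,0,0,0,0,0,0,0,0,0,0,0], jaw=255)

```text
time: 17.08
tool_pos: [0.5538, -0.2074, 0.0013]
tcp_rot: [3.141, -0.027, 0.002]
wrist_force: [-0.2, 0.5, 5.8]
width: 0.272
grip_force: 59.1
```

Emit:
play_rows(steps=[0,0,-0.03,0,0,0,-0.07,0,0,0,-0.11,0,0,0,-0.11,0,0,0,-0.11,0])

```text
time: 17.7
tool_pos: [0.5526, -0.2069, 0.1096]
tcp_rot: [-3.141, 0.027, 0.002]
wrist_force: [-0.2, -0.3, -0.4]
width: 0.276
grip_force: 59.0
```

```bash
python3 - <<'E'
from h import *
go(.3836,-.2146,.11,5)
E
```

```text
pos [ 0.5526 -0.2069  0.1096] yaw -1.0 q6 1.19 w 0.276 -> shift [-0.1688  0.0106 -0.0002] turn -0.105 rows 2.7
```

Emit:
play_rows(steps=[-0.169,0.011,0,-0.105,-0.169,0.011,0,-0.105,-0.169,0.011,0,-0.105,-0.169,0.011,0,-0.105,-0.169,0.011,0,-0.105,-0.169,0.011,0,-0.105,-0.169,0.011,0,-0.105])

```text
time: 18.58
tool_pos: [0.3849, -0.2153, 0.1103]
tcp_rot: [-3.138, -0.139, 0.0]
wrist_force: [-0.7, -1.6, 0.4]
width: 0.273
grip_force: 59.0
```

```bash
python3 - <<'E'
from h import *
go(.3836,-.2146,.0075,5)
E
```

```text
pos [ 0.3849 -0.2153  0.1103] yaw 5.1 q6 0.92 w 0.273 -> shift [-0.0013 -0.0008  0.1028] turn 0.001 rows 1.6
```

Emit:
play_rows(steps=[0,0,0.03,0,0,0,0.06,0,0,0,0.085,0,0,0,0.098,0,0,0,0.102,0,0,0,0.102,0])

```text
time: 19.32
tool_pos: [0.3849, -0.2157, 0.009]
tcp_rot: [3.138, 0.138, 0.001]
wrist_force: [0.7, 0.0, -0.9]
width: 0.275
grip_force: 59.0
```

Emit:
play_rows(steps=[0,0,0.001,0,0,0,0.002,0,0,0,0.002,0])

```text
time: 19.7
tool_pos: [0.3851, -0.2158, 0.0078]
tcp_rot: [3.138, 0.138, 0.003]
wrist_force: [-1.4, 1.6, 7.2]
width: 0.268
grip_force: 61.6
```

Emit:
play_rows(steps=[0,0,0,0,0,0,0,0,0,0,0,0], jaw=155)

```text
time: 20.08
tool_pos: [0.3865, -0.2186, 0.0086]
tcp_rot: [3.132, 0.14, 0.007]
wrist_force: [-1.6, -8.5, 3.6]
width: 0.392
grip_force: 3.8
```

Emit:
play_rows(steps=[0,0,-0.02,0,0,0,-0.05,0,0,0,-0.09,0,0,0,-0.11,0,0,0,-0.11,0])

```text
time: 20.7
tool_pos: [0.3858, -0.2164, 0.1187]
tcp_rot: [3.135, 0.138, 0.007]
wrist_force: [0.7, -0.1, -0.7]
width: 0.388
grip_force: 0.0
```

```bash
python3 - <<'E'
from h import *
go(.5507,-.2712,.06,0)
E
```

```text
pos [ 0.3858 -0.2164  0.1187] yaw 5.0 q6 0.92 w 0.388 -> shift [0.1592 0.0689 0.0596] turn 0.088 rows 2.9
```

Emit:
play_rows(steps=[0.159,0.069,0,0.088,0.159,0.069,0,0.088,0.159,0.069,0,0.088,0.159,0.069,0,0.088,0.159,0.069,0.03,0.088,0.159,0.069,0.06,0.088,0.159,0.069,0.06,0.088,0.159,0.069,0.06,0.088], jaw=90)

```text
time: 21.7
tool_pos: [0.5479, -0.2699, 0.0566]
tcp_rot: [-3.141, 0.001, 0.001]
wrist_force: [0.4, 0.2, 0.6]
width: 0.65
grip_force: 0.0
```

```bash
python3 - <<'E'
from h import *
go(.5507,-.2712,.003,0)
c=snap('side'); print(slats(c,.019)[:3])
E
```

```text
pos [ 0.5479 -0.2699  0.0566] yaw -0.0 q6 1.07 w 0.65 -> shift [0.0028 0.0013 0.0536] turn -0.0 rows 0.9
[('red', array([ 0.5605, -0.2702]), 44, 26, -0.5, array([274., 231.])), ('red', array([ 0.552 , -0.7303]), 119, 52, 66.1, array([164., 155.])), ('red', array([ 0.3951, -0.6549]), 125, 33, -13.7, array([214., 133.]))]
```

Emit:
play_rows(steps=[0.002,0.001,0.02,0,0.002,0.001,0.035,0,0.002,0.001,0.047,0,0.002,0.001,0.053,0,0.002,0.001,0.053,0,0.002,0.001,0.053,0])

```text
time: 22.5
tool_pos: [0.5509, -0.2713, 0.0038]
tcp_rot: [3.141, -0.0, 0.001]
wrist_force: [0.1, 0.1, 0.1]
width: 0.645
grip_force: 0.0
```

Emit:
play_rows(steps=[0,0,0,0,0,0,0,0,0,0,0,0,0,0,0,0,0,0,0,0], jaw=255)

```text
time: 23.12
tool_pos: [0.551, -0.2713, 0.0044]
tcp_rot: [3.141, -0.0, 0.002]
wrist_force: [-1.9, 0.4, 5.6]
width: 0.238
grip_force: 58.6
```

Emit:
play_rows(steps=[0,0,-0.03,0,0,0,-0.07,0,0,0,-0.11,0,0,0,-0.11,0,0,0,-0.11,0])

```text
time: 23.75
tool_pos: [0.55, -0.2708, 0.1128]
tcp_rot: [-3.141, 0.0, 0.001]
wrist_force: [-0.5, 0.4, -0.5]
width: 0.002
grip_force: 0.0
```

```bash
python3 - <<'E'
from h import *
for n in('side','top'):
  c=snap(n); print([s for s in slats(c,.019) if s[1][1]>-.5])
go(.3884,-.268,.11,5)
E
```

```text
[('red', array([ 0.5494, -0.2939]), 64, 25, 7.4, array([270., 224.])), ('red', array([-1.0316,  0.3446]), 307, 76, 11.9, array([633.,  24.])), ('red', array([-1.1008,  0.2648]), 173, 38, -1.0, array([618.,   8.])), ('blue', array([ 0.549, -0.4  ]), 58, 23, -2.6, array([242., 206.])), ('blue', array([ 0.4817, -0.4687]), 57, 22, -1.4, array([240., 179.]))]
[('red', array([ 0.3668, -0.2208]), 30, 23, -1.2, array([339., 214.])), ('blue', array([ 0.4797, -0.4691]), 61, 23, -2.6, array([436., 168.])), ('blue', array([ 0.5469, -0.4015]), 58, 24, 0.8, array([408., 142.])), ('yellow', array([ 0.4361, -0.4002]), 64, 25, 0.4, array([409., 185.]))]
pos [ 0.5491 -0.2703  0.1114] yaw -0.0 q6 1.07 w -0.003 -> shift [-0.1607 -0.0022  0.0019] turn -0.087 rows 2.6
```

```bash
python3 - <<'E'
from h import *
c=load('side'); print([s for s in slats(c,.014) if s[1][1]>-.5 and s[1][0]>0][0])
go(.5475,-.2945,.06,7)
E
```

```text
('red', array([ 0.5477, -0.296 ]), 65, 25, 7.4, array([270., 224.]))
pos [ 0.5491 -0.2703  0.1114] yaw -0.0 q6 1.07 w -0.003 -> shift [-0.0014  0.0243  0.0513] turn -0.122 rows 0.9
```

Emit:
play_rows(steps=[-0.001,0.025,0,-0.122,-0.001,0.025,0,-0.122,-0.001,0.025,0,-0.122,-0.001,0.025,0.03,-0.122,-0.001,0.025,0.055,-0.122,-0.001,0.025,0.055,-0.122], jaw=90)

```text
time: 24.6
tool_pos: [0.5471, -0.2939, 0.0554]
tcp_rot: [-3.132, -0.19, 0.008]
wrist_force: [-0.7, 0.8, -0.3]
width: 0.646
grip_force: 0.0
```

```bash
python3 - <<'E'
from h import *
go(.548,-.2955,-.004,7)
E
```

```text
pos [ 0.5471 -0.2939  0.0554] yaw 7.0 q6 0.92 w 0.646 -> shift [0.001  0.0019 0.0594] turn -0.001 rows 1.0
```

Emit:
play_rows(steps=[0,0.001,0.02,0,0,0.001,0.04,0,0,0.001,0.052,0,0,0.001,0.058,0,0,0.001,0.059,0,0,0.001,0.059,0])

```text
time: 25.35
tool_pos: [0.55, -0.2973, -0.0001]
tcp_rot: [3.135, 0.191, 0.001]
wrist_force: [0.4, 0.0, 0.1]
width: 0.644
grip_force: 0.0
```

Emit:
play_rows(steps=[0,0,0,0,0,0,0,0,0,0,0,0,0,0,0,0,0,0,0,0], jaw=255)

```text
time: 25.98
tool_pos: [0.5503, -0.2974, 0.0004]
tcp_rot: [3.135, 0.191, 0.002]
wrist_force: [-1.3, -0.1, 6.3]
width: 0.277
grip_force: 59.4
```

Emit:
play_rows(steps=[0,0,0,0,0,0,0,0,0,0,0.003,0,0,0,0.005,0,0,0,0.005,0], jaw=130)

```text
time: 26.6
tool_pos: [0.5492, -0.2968, -0.0062]
tcp_rot: [-3.135, -0.191, 0.001]
wrist_force: [-0.4, 0.2, 0.6]
width: 0.493
grip_force: 0.0
```

Emit:
play_rows(steps=[0,0,0,0,0,0,0,0,0,0,0,0,0,0,0,0,0,0,0,0], jaw=255)

```text
time: 27.22
tool_pos: [0.5498, -0.2972, -0.0054]
tcp_rot: [3.136, 0.191, 0.001]
wrist_force: [-0.1, 1.0, 1.7]
width: 0.283
grip_force: 60.8
```

Emit:
play_rows(steps=[0,0,-0.03,0,0,0,-0.07,0,0,0,-0.115,0,0,0,-0.115,0,0,0,-0.115,0])

```text
time: 27.85
tool_pos: [0.549, -0.2967, 0.1088]
tcp_rot: [-3.135, -0.191, 0.001]
wrist_force: [-0.9, -0.5, -0.6]
width: 0.283
grip_force: 60.6
```

```bash
python3 - <<'E'
from h import *
c=snap('top'); print([s for s in slats(c,.019) if s[1][1]>-.35])
c=snap('side'); print([s for s in slats(c,.019) if s[1][1]>-.35 and s[1][0]>0])
go(.3882,-.268,.11,5)
E
```

```text
[]
[('red', array([ 0.3878, -0.2163]), 64, 27, 4.3, array([325., 198.]))]
pos [ 0.5481 -0.2962  0.1073] yaw 7.0 q6 0.91 w 0.284 -> shift [-0.1553 -0.0474 -0.0021] turn 0.035 rows 2.6
```

Emit:
play_rows(steps=[-0.156,-0.048,0,0.035,-0.156,-0.048,0,0.035,-0.156,-0.048,0,0.035,-0.156,-0.048,0,0.035,-0.156,-0.048,0,0.035,-0.156,-0.048,0,0.035,-0.156,-0.048,0,0.035])

```text
time: 28.82
tool_pos: [0.3898, -0.2686, 0.1093]
tcp_rot: [-3.139, -0.137, -0.0]
wrist_force: [0.7, -0.4, -0.7]
width: 0.283
grip_force: 60.6
```

```bash
python3 - <<'E'
from h import *
go(.3882,-.2675,.001,5)
E
```

```text
pos [ 0.3898 -0.2686  0.1093] yaw 5.0 q6 0.83 w 0.283 -> shift [-0.0015 -0.0012  0.1083] turn 0.0 rows 1.7
```

Emit:
play_rows(steps=[0,-0.001,0.03,0,0,-0.001,0.06,0,0,-0.001,0.09,0,0,-0.001,0.103,0,0,-0.001,0.108,0,0,-0.001,0.109,0,0,-0.001,0.109,0])

```text
time: 29.7
tool_pos: [0.3885, -0.2657, 0.0007]
tcp_rot: [-3.136, -0.135, 0.002]
wrist_force: [-0.1, 7.4, -0.0]
width: 0.281
grip_force: 64.3
```

Emit:
play_rows(steps=[0,-0.002,0,0,0,-0.002,0.002,0,0,-0.002,0.002,0])

```text
time: 30.08
tool_pos: [0.3899, -0.2654, -0.0004]
tcp_rot: [3.138, 0.136, 0.003]
wrist_force: [0.4, 6.3, 5.3]
width: 0.284
grip_force: 64.9
```

Emit:
play_rows(steps=[0,0,0,0,0,0,0,0,0,0,0,0], jaw=168)

```text
time: 30.45
tool_pos: [0.3882, -0.263, -0.001]
tcp_rot: [-3.134, -0.135, 0.002]
wrist_force: [-1.0, 13.2, 11.0]
width: 0.338
grip_force: 0.0
```

Emit:
play_rows(steps=[0,0,-0.01,0,0,0,-0.03,0,0,0,-0.07,0,0,0,-0.11,0,0,0,-0.13,0,0,0,-0.13,0])

```text
time: 31.2
tool_pos: [0.3908, -0.2674, 0.1314]
tcp_rot: [3.134, 0.136, 0.008]
wrist_force: [0.3, -0.1, -0.6]
width: 0.34
grip_force: 0.0
```

```bash
python3 - <<'E'
from h import *
go(.5477,-.4024,.12,-1)
c=snap('side'); print([s for s in slats(c,.019) if s[1][1]>-.35 and s[1][0]>0])
E
```

```text
pos [ 0.3908 -0.2674  0.1314] yaw 5.0 q6 0.83 w 0.34 -> shift [0.1446 0.1481 0.0129] turn 0.104 rows 3.3
[('red', array([ 0.3919, -0.2167]), 47, 27, 5.7, array([324., 199.])), ('red', array([ 0.3944, -0.2643]), 48, 25, 6.1, array([311., 191.]))]
```

Emit:
play_rows(steps=[0.145,0.148,0,0.104,0.145,0.148,0,0.104,0.145,0.148,0,0.104,0.145,0.148,0,0.104,0.145,0.148,0.03,0.104,0.145,0.148,0.06,0.104,0.145,0.148,0.08,0.104,0.145,0.148,0.08,0.104], jaw=90)

```text
time: 32.25
tool_pos: [0.5438, -0.3987, 0.0449]
tcp_rot: [-3.138, 0.027, 0.008]
wrist_force: [-0.8, 0.4, -0.1]
width: 0.651
grip_force: 0.0
```

```bash
python3 - <<'E'
from h import *
bot.read_camera('top')
go(.5477,-.4024,-.005,-1)
E
```

```text
pos [ 0.5451 -0.3996  0.047 ] yaw -1.0 q6 0.92 w 0.65 -> shift [0.0028 0.0028 0.0519] turn 0.0 rows 0.8
```

Emit:
play_rows(steps=[0.001,0.001,0.02,0,0.001,0.001,0.035,0,0.001,0.001,0.047,0,0.001,0.001,0.053,0,0.001,0.001,0.055,0,0.001,0.001,0.055,0,0.001,0.001,0.055,0])

```text
time: 33.17
tool_pos: [0.5474, -0.4016, -0.0059]
tcp_rot: [3.141, -0.027, 0.001]
wrist_force: [0.6, -0.4, -0.1]
width: 0.648
grip_force: 0.0
```

Emit:
play_rows(steps=[0,0,0,0,0,0,0,0,0,0,0,0,0,0,0,0,0,0,0,0], jaw=255)

```text
time: 33.8
tool_pos: [0.5474, -0.4016, -0.0059]
tcp_rot: [3.141, -0.027, 0.001]
wrist_force: [-1.5, -0.4, 5.2]
width: 0.28
grip_force: 61.4
```

Emit:
play_rows(steps=[0,0,-0.04,0,0,0,-0.08,0,0,0,-0.13,0,0,0,-0.13,0,0,0,-0.13,0])

```text
time: 34.42
tool_pos: [0.5463, -0.4008, 0.1225]
tcp_rot: [-3.141, 0.027, 0.002]
wrist_force: [0.1, -0.3, -1.7]
width: 0.283
grip_force: 60.7
```

```bash
python3 - <<'E'
from h import *
go(.4105,-.239,.12,95)
E
```

```text
pos [ 0.5463 -0.4008  0.1225] yaw -1.0 q6 0.92 w 0.283 -> shift [-0.1386 -0.1594  0.0028] turn 1.466 rows 7.9
```

Emit:
play_rows(steps=[-0.139,-0.16,0,-1.676,-0.139,-0.16,0,-1.676,-0.139,-0.16,0,-1.676,-0.139,-0.16,0,-1.676,-0.139,-0.16,0,-1.676,-0.139,-0.16,0,-1.676,-0.139,-0.16,0,-1.676,-0.139,-0.16,0,-1.676,-0.139,-0.16,0,-1.676,-0.139,-0.16,0,-1.676])

```text
time: 35.67
tool_pos: [0.4091, -0.2378, 0.1211]
tcp_rot: [-2.121, -2.312, 0.001]
wrist_force: [0.4, -0.3, -1.1]
width: 0.282
grip_force: 60.7
```

```bash
python3 - <<'E'
from h import *
bot.read_camera('top')
go(.4105,-.239,.015,95)
E
```

```text
pos [ 0.4094 -0.238   0.1215] yaw 94.9 q6 -0.66 w 0.285 -> shift [-0.0013  0.0014  0.1065] turn -0.003 rows 1.7
```

Emit:
play_rows(steps=[-0.001,0,0.03,0,-0.001,0,0.06,0,-0.001,0,0.09,0,-0.001,0,0.103,0,-0.001,0,0.106,0,-0.001,0,0.107,0,-0.001,0,0.107,0])

```text
time: 36.6
tool_pos: [0.4117, -0.2405, 0.0175]
tcp_rot: [2.121, 2.315, 0.001]
wrist_force: [-0.1, 0.3, -0.5]
width: 0.281
grip_force: 60.7
```

Emit:
play_rows(steps=[0,0,0.001,0,0,0,0.002,0,0,0,0.002,0])

```text
time: 36.98
tool_pos: [0.4108, -0.2399, 0.0145]
tcp_rot: [2.122, 2.317, -0.0]
wrist_force: [0.6, -0.9, -0.3]
width: 0.286
grip_force: 60.7
```

Free of wall contact; lower one more millimetre and release.

Emit:
play_rows(steps=[0,0,0.001,0,0,0,0.002,0,0,0,0.002,0])

```text
time: 37.35
tool_pos: [0.4108, -0.2399, 0.0132]
tcp_rot: [-2.121, -2.317, 0.0]
wrist_force: [-1.5, 1.5, 7.3]
width: 0.285
grip_force: 61.7
```

Emit:
play_rows(steps=[0,0,0,0,0,0,0,0,0,0,0,0], jaw=164)

```text
time: 37.72
tool_pos: [0.4107, -0.2398, 0.0122]
tcp_rot: [-2.121, -2.317, 0.0]
wrist_force: [-0.9, -0.6, -0.3]
width: 0.357
grip_force: 0.0
```

Emit:
play_rows(steps=[0,0,-0.01,0,0,0,-0.03,0,0,0,-0.07,0,0,0,-0.11,0,0,0,-0.11,0])

```text
time: 38.35
tool_pos: [0.4138, -0.2418, 0.1271]
tcp_rot: [2.116, 2.311, 0.002]
wrist_force: [0.4, -1.0, 0.6]
width: 0.354
grip_force: 0.0
```

```bash
python3 - <<'E'
from h import *
c=snap('side'); print([s for s in slats(c,.033) if s[0]=='blue'])
go(.4798,-.4703,.12,-2)
E
```

```text
[('blue', array([ 0.4118, -0.2475]), 39, 26, -84.6, array([311., 196.])), ('blue', array([ 0.4853, -0.4601]), 56, 22, -1.8, array([240., 178.]))]
pos [ 0.4122 -0.2408  0.1248] yaw 95.0 q6 -0.67 w 0.356 -> shift [-0.2345  0.0471  0.0057] turn -1.448 rows 7.8
```

Emit:
play_rows(steps=[-0.234,0.047,0,1.693,-0.234,0.047,0,1.693,-0.234,0.047,0,1.693,-0.234,0.047,0,1.693,-0.234,0.047,0,1.693,-0.234,0.047,0,1.693,-0.234,0.047,0,1.693,-0.234,0.047,0,1.693,-0.234,0.047,0.02,1.693,-0.234,0.047,0.05,1.693], jaw=90)

```text
time: 39.65
tool_pos: [0.4781, -0.4688, 0.0714]
tcp_rot: [3.141, -0.056, 0.0]
wrist_force: [0.0, -0.7, -0.6]
width: 0.649
grip_force: 0.0
```

```bash
python3 - <<'E'
from h import *
for i in range(3): bot.read_camera('top')
go(.4798,-.4703,-.005,-2)
E
```

```text
pos [ 0.4758 -0.4664  0.0685] yaw -1.9 q6 0.79 w 0.646 -> shift [0.0045 0.0041 0.0735] turn 0.001 rows 1.2
```

Emit:
play_rows(steps=[0.003,0.003,0.03,0,0.003,0.003,0.05,0,0.003,0.003,0.065,0,0.003,0.003,0.072,0,0.003,0.003,0.074,0,0.003,0.003,0.074,0,0.003,0.003,0.074,0])

```text
time: 40.67
tool_pos: [0.4815, -0.4724, -0.0007]
tcp_rot: [3.14, -0.054, 0.002]
wrist_force: [0.4, 0.2, 0.6]
width: 0.648
grip_force: 0.0
```

Emit:
play_rows(steps=[0,0,0,0,0,0,0,0,0,0,0,0,0,0,0,0,0,0,0,0], jaw=255)

```text
time: 41.3
tool_pos: [0.4815, -0.4724, -0.0008]
tcp_rot: [3.14, -0.054, 0.001]
wrist_force: [-0.8, 0.6, 6.0]
width: 0.277
grip_force: 59.5
```

Emit:
play_rows(steps=[0,0,-0.04,0,0,0,-0.08,0,0,0,-0.13,0,0,0,-0.13,0,0,0,-0.13,0])

```text
time: 41.92
tool_pos: [0.4806, -0.4714, 0.1276]
tcp_rot: [-3.14, 0.054, 0.001]
wrist_force: [-0.5, 0.4, -0.4]
width: 0.279
grip_force: 59.1
```

```bash
python3 - <<'E'
from h import *
go(.364,-.2445,.12,95)
E
```

```text
pos [ 0.4806 -0.4714  0.1276] yaw -2.0 q6 0.79 w 0.279 -> shift [-0.1243 -0.2228  0.0079] turn 1.449 rows 7.8
```

Emit:
play_rows(steps=[-0.124,-0.223,0,-1.693,-0.124,-0.223,0,-1.693,-0.124,-0.223,0,-1.693,-0.124,-0.223,0,-1.693,-0.124,-0.223,0,-1.693,-0.124,-0.223,0,-1.693,-0.124,-0.223,0,-1.693,-0.124,-0.223,0,-1.693,-0.124,-0.223,0,-1.693,-0.124,-0.223,0,-1.693])

```text
time: 43.18
tool_pos: [0.3633, -0.2437, 0.1262]
tcp_rot: [-2.121, -2.312, 0.001]
wrist_force: [0.6, 0.1, -0.5]
width: 0.279
grip_force: 59.2
```

```bash
python3 - <<'E'
from h import *
for i in range(2): bot.read_camera('top')
go(.364,-.2435,.019,95)
E
```

```text
pos [ 0.3638 -0.2441  0.1269] yaw 94.9 q6 -0.73 w 0.277 -> shift [0.0004 0.0005 0.1079] turn -0.002 rows 1.7
```

Emit:
play_rows(steps=[0,0,0.03,0,0,0,0.06,0,0,0,0.09,0,0,0,0.103,0,0,0,0.107,0,0,0,0.107,0,0,0,0.107,0])

```text
time: 44.15
tool_pos: [0.3657, -0.2455, 0.0225]
tcp_rot: [2.12, 2.315, 0.0]
wrist_force: [0.0, -0.2, -1.3]
width: 0.277
grip_force: 59.2
```

Emit:
play_rows(steps=[0,0,0.001,0,0,0,0.002,0,0,0,0.002,0])

```text
time: 44.52
tool_pos: [0.3647, -0.2448, 0.0194]
tcp_rot: [2.122, 2.317, 0.0]
wrist_force: [0.2, 0.1, -1.4]
width: 0.277
grip_force: 59.2
```

Emit:
play_rows(steps=[0,0,0.001,0,0,0,0.002,0,0,0,0.002,0])

```text
time: 44.9
tool_pos: [0.3648, -0.2449, 0.0182]
tcp_rot: [-2.121, -2.317, 0.0]
wrist_force: [-2.9, 2.5, 8.4]
width: 0.275
grip_force: 60.1
```

Emit:
play_rows(steps=[0,0,0,0,0,0,0,0,0,0,0,0], jaw=164)

```text
time: 45.28
tool_pos: [0.3646, -0.2447, 0.0172]
tcp_rot: [-2.121, -2.317, 0.0]
wrist_force: [-0.7, 0.9, 0.6]
width: 0.356
grip_force: 0.0
```

Emit:
play_rows(steps=[0,0,-0.01,0,0,0,-0.03,0,0,0,-0.07,0,0,0,-0.11,0,0,0,-0.11,0])

```text
time: 45.9
tool_pos: [0.3676, -0.2469, 0.1319]
tcp_rot: [2.116, 2.31, 0.001]
wrist_force: [-0.1, 0.2, 0.2]
width: 0.353
grip_force: 0.0
```

```bash
python3 - <<'E'
from h import *
go(.4365,-.4015,.12,-1)
E
```

```text
pos [ 0.3676 -0.2469  0.1319] yaw 95.0 q6 -0.74 w 0.353 -> shift [-0.1599  0.055   0.0132] turn -1.465 rows 7.8
```

Emit:
play_rows(steps=[-0.16,0.055,0,1.676,-0.16,0.055,0,1.676,-0.16,0.055,0,1.676,-0.16,0.055,0,1.676,-0.16,0.055,0,1.676,-0.16,0.055,0,1.676,-0.16,0.055,0,1.676,-0.16,0.055,0,1.676,-0.16,0.055,0.02,1.676,-0.16,0.055,0.05,1.676], jaw=90)

```text
time: 47.15
tool_pos: [0.4339, -0.3997, 0.0772]
tcp_rot: [3.14, -0.029, 0.002]
wrist_force: [0.5, -0.0, -0.4]
width: 0.648
grip_force: 0.0
```

```bash
python3 - <<'E'
from h import *
for i in range(3): bot.read_camera('top')
go(.4365,-.4015,-.005,-1)
E
```

```text
pos [ 0.4317 -0.3974  0.0747] yaw -1.0 q6 0.8 w 0.644 -> shift [0.0053 0.0043 0.0796] turn 0.0 rows 1.3
```

Emit:
play_rows(steps=[0.003,0.002,0.03,0,0.003,0.002,0.06,0,0.003,0.002,0.075,0,0.003,0.002,0.082,0,0.003,0.002,0.084,0,0.003,0.002,0.084,0,0.003,0.002,0.084,0])

```text
time: 48.18
tool_pos: [0.4371, -0.402, -0.0056]
tcp_rot: [3.14, -0.027, 0.002]
wrist_force: [-0.7, 0.8, 0.0]
width: 0.646
grip_force: 0.0
```

Emit:
play_rows(steps=[0,0,0,0,0,0,0,0,0,0,0,0,0,0,0,0,0,0,0,0], jaw=255)

```text
time: 48.8
tool_pos: [0.437, -0.4019, -0.0059]
tcp_rot: [3.141, -0.027, 0.001]
wrist_force: [0.2, 0.5, 5.9]
width: 0.281
grip_force: 60.9
```

Emit:
play_rows(steps=[0,0,-0.04,0,0,0,-0.08,0,0,0,-0.14,0,0,0,-0.14,0,0,0,-0.14,0])

```text
time: 49.42
tool_pos: [0.4362, -0.4011, 0.133]
tcp_rot: [-3.141, 0.027, 0.001]
wrist_force: [-0.7, -0.0, -1.1]
width: 0.28
grip_force: 60.2
```

```bash
python3 - <<'E'
from h import *
go(.3875,-.241,.13,5)
E
```

```text
pos [ 0.4362 -0.4011  0.133 ] yaw -1.0 q6 0.8 w 0.28 -> shift [-0.0515 -0.1592  0.003 ] turn -0.104 rows 2.7
```

```bash
python3 - <<'E'
from h import *
ims=[]
for n,off in(('top',(300,165)),('side',(275,150))):
    c=snap(n); print([s for s in slats(c,.033) if s[0]=='blue'])
    ims.append(cv2.resize(c['pixels'][off[1]:off[1]+85,off[0]:off[0]+95],None,fx=4,fy=4,interpolation=cv2.INTER_CUBIC))
cv2.imwrite('pics/h.png',np.hstack(ims))
E
```

```text
[('blue', array([ 0.409 , -0.2303]), 57, 25, -85.5, array([342., 197.]))]
[('blue', array([ 0.411 , -0.2378]), 58, 28, -84.5, array([314., 197.])), ('blue', array([ 0.3648, -0.2454]), 57, 28, -84.4, array([321., 185.]))]
```

View pics/h.png

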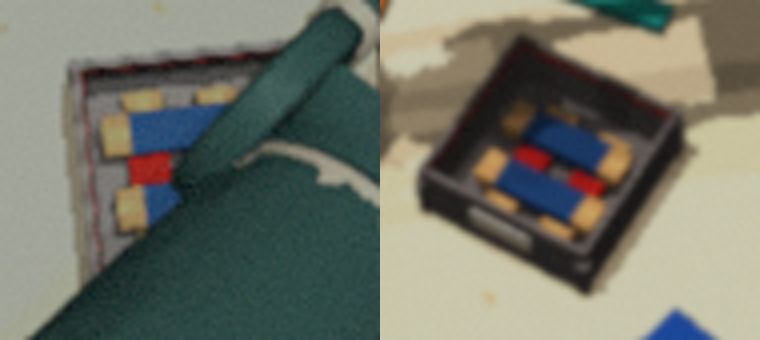

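Emit:
play_rows(steps=[-0.052,-0.159,0,-0.104,-0.052,-0.159,0,-0.104,-0.052,-0.159,0,-0.104,-0.052,-0.159,0,-0.104,-0.052,-0.159,0,-0.104,-0.052,-0.159,0,-0.104,-0.052,-0.159,0,-0.104])

```text
time: 50.4
tool_pos: [0.3876, -0.2424, 0.1333]
tcp_rot: [-3.139, -0.135, 0.0]
wrist_force: [-0.2, -0.4, -0.5]
width: 0.287
grip_force: 60.2
```

```bash
python3 - <<'E'
from h import *
for i in range(2): bot.read_camera('top')
go(.3875,-.241,.0285,5)
E
```

```text
pos [ 0.3875 -0.2422  0.1333] yaw 4.9 q6 0.87 w 0.281 -> shift [ 1.000e-04 -1.100e-03  1.048e-01] turn -0.001 rows 1.7
```

Picture: reds in the bottom layer and two blues crosswise over them (side crop around 540,165), both parallel with gaps. The stack looks right; lower the yellow onto it.

Emit:
play_rows(steps=[0,-0.001,0.03,0,0,-0.001,0.06,0,0,-0.001,0.09,0,0,-0.001,0.1,0,0,-0.001,0.105,0,0,-0.001,0.105,0,0,-0.001,0.105,0])

```text
time: 51.38
tool_pos: [0.3881, -0.2412, 0.0295]
tcp_rot: [3.137, 0.136, 0.003]
wrist_force: [0.3, 0.1, -0.6]
width: 0.284
grip_force: 60.2
```

Emit:
play_rows(steps=[0,0,0.001,0,0,0,0.002,0,0,0,0.002,0])

```text
time: 51.75
tool_pos: [0.3876, -0.2408, 0.0271]
tcp_rot: [3.138, 0.136, 0.001]
wrist_force: [-0.6, 1.1, 4.7]
width: 0.284
grip_force: 60.8
```

Emit:
play_rows(steps=[0,0,0,0,0,0,0,0,0,0,0,0,0,0,-0.02,0,0,0,-0.06,0,0,0,-0.11,0,0,0,-0.13,0,0,0,-0.13,0], jaw=160)

```text
time: 52.75
tool_pos: [0.3886, -0.2415, 0.1584]
tcp_rot: [3.136, 0.136, 0.006]
wrist_force: [0.0, 0.3, -1.0]
width: 0.369
grip_force: 0.0
```

```bash
python3 - <<'E'
from h import *
for n in('side','top'):
    c=snap(n);hsv=cv2.cvtColor(c['pixels'],cv2.COLOR_BGR2HSV);m=cv2.inRange(hsv,(104,120,50),(118,255,255))
    for q in cv2.findContours(m,0,1)[0]:
        if cv2.contourArea(q)<700: continue
        w=px2w(c,q.reshape(-1,2),.014)[:,:2].astype(np.float32)*1000; print(n,cv2.minAreaRect(w))
go(.504,-.0455,.15,-8)
print([s for s in slats(load('side'),.047) if s[0]=='yellow'])
E
```

```text
side ((507.2344970703125, -45.58448791503906), (145.1225128173828, 144.2335205078125), 82.09815979003906)
top ((506.2510070800781, -45.218406677246094), (146.94192504882812, 146.0068817138672), 82.13853454589844)
pos [ 0.3867 -0.2402  0.1554] yaw 5.0 q6 0.87 w 0.37 -> shift [ 0.1338 -0.1837  0.0054] turn 0.226 rows 3.6
[]
```

Emit:
play_rows(steps=[0.136,-0.184,0,0.225,0.136,-0.184,0,0.225,0.136,-0.184,0,0.225,0.136,-0.184,0,0.225,0.136,-0.184,0,0.225,0.136,-0.184,0.03,0.225,0.136,-0.184,0.06,0.225,0.136,-0.184,0.08,0.225,0.136,-0.184,0.08,0.225], jaw=120)

```text
time: 53.98
tool_pos: [0.503, -0.0459, 0.073]
tcp_rot: [-3.134, 0.218, 0.012]
wrist_force: [-1.1, -0.2, -0.3]
width: 0.529
grip_force: 0.0
```

```bash
python3 - <<'E'
from h import *
for i in range(3):c=snap('side')
w=c;hsv=cv2.cvtColor(c['pixels'],cv2.COLOR_BGR2HSV);m=cv2.inRange(hsv,(104,120,50),(118,255,255))
print([(s[0],s[1]) for s in slats(c,.047) if s[0]=='yellow'],[cv2.minAreaRect(px2w(c,q.reshape(-1,2),.014)[:,:2].astype(np.float32)*1000) for q in cv2.findContours(m,0,1)[0] if cv2.contourArea(q)>700])
go(.5067,-.0454,.013,-8)
E
```

```text
[('yellow', array([ 0.3871, -0.2412]))] [((507.3509216308594, -45.46943664550781), (144.620849609375, 144.02647399902344), 82.09049224853516)]
pos [ 0.5067 -0.0461  0.0766] yaw -8.0 q6 1.57 w 0.53 -> shift [-0.0001 -0.0007  0.0636] turn 0.001 rows 1.0
```

Emit:
play_rows(steps=[0,-0.001,0.02,0,0,-0.001,0.04,0,0,-0.001,0.055,0,0,-0.001,0.062,0,0,-0.001,0.063,0,0,-0.001,0.063,0])

```text
time: 54.88
tool_pos: [0.5074, -0.0446, 0.0139]
tcp_rot: [3.134, -0.217, 0.001]
wrist_force: [-0.5, 0.4, -0.3]
width: 0.528
grip_force: 0.0
```

Emit:
play_rows(steps=[0,0,0,0,0,0,0,0,0,0,0,0,0,0,0,0,0,0,0,0], jaw=255, grip_force=100)

```text
time: 55.5
tool_pos: [0.5074, -0.0447, 0.0143]
tcp_rot: [3.134, -0.217, 0.002]
wrist_force: [-2.1, 1.2, 5.4]
width: 0.164
grip_force: 98.6
```

Emit:
play_rows(steps=[0,0,-0.02,0,0,0,-0.05,0,0,0,-0.09,0,0,0,-0.13,0,0,0,-0.14,0,0,0,-0.14,0])

```text
time: 56.25
tool_pos: [0.5067, -0.0444, 0.1529]
tcp_rot: [-3.134, 0.217, -0.0]
wrist_force: [-0.2, -0.2, -2.6]
width: 0.162
grip_force: 97.9
```

```bash
python3 - <<'E'
from h import *
go(.388,-.2405,.15,5)
E
```

```text
pos [ 0.5067 -0.0444  0.1529] yaw -7.9 q6 1.57 w 0.162 -> shift [-0.0905  0.2106  0.0029] turn -0.225 rows 3.7
```

Emit:
play_rows(steps=[-0.02,0.05,0,-0.056,-0.045,0.105,0,-0.113,-0.07,0.16,0,-0.17,-0.091,0.211,0,-0.225,-0.091,0.211,0,-0.225,-0.091,0.211,0,-0.225,-0.091,0.211,0,-0.225,-0.091,0.211,0,-0.225])

```text
time: 57.25
tool_pos: [0.3882, -0.2398, 0.153]
tcp_rot: [-3.138, -0.14, 0.001]
wrist_force: [-1.5, 0.0, -2.4]
width: 0.16
grip_force: 98.6
```

```bash
python3 - <<'E'
from h import *
for i in range(2):c=snap('side')
hsv=cv2.cvtColor(c['pixels'],cv2.COLOR_BGR2HSV);m=cv2.inRange(hsv,(104,120,50),(118,255,255))
q=np.vstack([q for q in cv2.findContours(m,0,1)[0] if cv2.contourArea(q)>300])
s=bot.read_state(); z=s['tool_pos'][2]
print(cv2.minAreaRect(px2w(c,cv2.convexHull(q).reshape(-1,2),z)[:,:2].astype(np.float32)*1000))
go(.388,-.2405,.075,5)
E
```

```text
((390.738037109375, -237.8173065185547), (146.76815795898438, 146.92153930664062), 5.132223129272461)
pos [ 0.3882 -0.2401  0.1533] yaw 5.1 q6 0.87 w 0.161 -> shift [-0.0002  0.0004  0.0783] turn 0.001 rows 1.3
```

```bash
cat > fit.py <<'E'
from h import *
from scipy.optimize import minimize
def hullmask(c,p,h,z0,z1):
    a=p[2];r=np.array([[np.cos(a),-np.sin(a)],[np.sin(a),np.cos(a)]])
    w=np.array([[h,h],[-h,h],[-h,-h],[h,-h]])@r.T+p[:2]
    u=w2px(c,np.vstack([np.c_[w,np.full(4,z)] for z in(z0,z1)])).astype(np.float32)
    im=np.zeros((400,640),np.uint8); cv2.fillConvexPoly(im,np.round(cv2.convexHull(u)*256).astype(int),255,cv2.LINE_AA,8); return im/255.
def fit(c,m,p0,h,z0,z1):
    f=lambda q:np.abs(hullmask(c,np.array(q)/[1000,1000,57.3],h,z0,z1)-m).sum()
    r=minimize(f,np.array(p0)*[1000,1000,57.3],method='Nelder-Mead',options=dict(initial_simplex=np.array(p0)*[1000,1000,57.3]+np.array([[-5,-4,-2],[5,-3,2],[0,5,1],[3,2,-3]])))
    return r.x.round(2),r.fun,m.sum()
def fillmask(m,seed):
    n,l=cv2.connectedComponents(m); k=(l==l[seed[1],seed[0]]).astype(np.uint8)
    h=cv2.convexHull(cv2.findContours(k,0,1)[0][0] if 0 else np.argwhere(k)[:,::-1].astype(np.int32)); o=np.zeros_like(k); cv2.fillConvexPoly(o,h,1); return o
E
python3 - <<'E'
from fit import *
c=load('side')
hsv=cv2.cvtColor(c['pixels'],cv2.COLOR_BGR2HSV);m=cv2.inRange(hsv,(104,120,40),(118,255,255))
q=np.vstack([q for q in cv2.findContours(m,0,1)[0] if cv2.contourArea(q)>300]); o=np.zeros((400,640),np.uint8);cv2.fillConvexPoly(o,cv2.convexHull(q),1)
print('lid',fit(c,o,(.389,-.239,.087),.074,.1473,.1533))
i0=cv2.imread('pics/side0.png');g=i0.max(2)
for t in(75,90,105):
    m=(g<t).astype(np.uint8); m=cv2.morphologyEx(m,cv2.MORPH_OPEN,np.ones((3,3),np.uint8))
    o=fillmask(m,(292,197)); print('tub',t,fit(c,o,(.387,-.241,.087),.07,0,.06))
E
```

```text
lid (array([ 390.06, -239.93,    4.81]), np.float64(411.92156862745094), np.uint64(2290))
tub 75 (array([ 382.88, -245.1 ,    5.88]), np.float64(236.17254901960786), np.uint64(2506))
tub 90 (array([ 383.49, -244.89,    4.07]), np.float64(189.1843137254902), np.uint64(2559))
tub 105 (array([ 383.9 , -244.65,    4.73]), np.float64(139.38039215686274), np.uint64(2610))
```

```bash
python3 - <<'E'
from h import *
c=load('side'); i0=cv2.imread('pics/side0.png'); off=(280,155);s=6
a=cv2.resize(i0[155:225,280:345],None,fx=s,fy=s,interpolation=cv2.INTER_CUBIC)
draw(c,a,(.3873,-.2412),5,.07,.07,(.06,),(0,255,0),s,off)
a=np.clip(a*1.8,0,255).astype(np.uint8)
off=(285,115);b=cv2.resize(c['pixels'][115:185,285:350],None,fx=s,fy=s,interpolation=cv2.INTER_CUBIC)
draw(c,b,(.389,-.2393),5,.074,.074,(.1533,),(0,255,0),s,off)
cv2.imwrite('pics/i.png',np.hstack([a,np.clip(b*1.3,0,255).astype(np.uint8)]))
E
```

```text
(no output)
```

View pics/i.png

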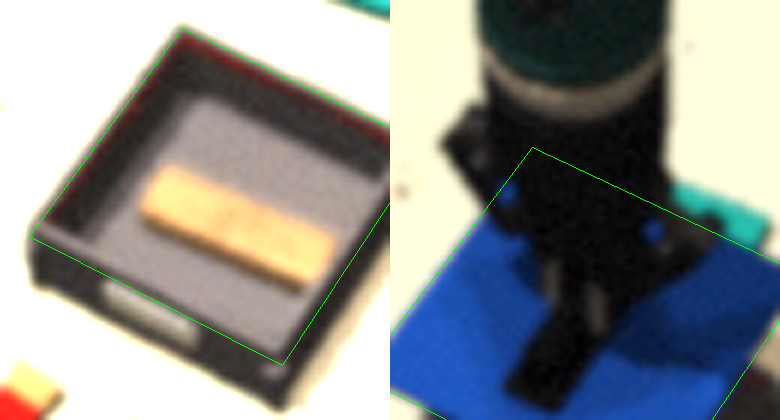

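Emit:
play_rows(steps=[-0.0015,0.0015,0.02,0,-0.0015,0.0015,0.04,0,-0.0015,0.0015,0.06,0,-0.0015,0.0015,0.07,0,-0.0015,0.0015,0.075,0,-0.0015,0.0015,0.075,0,-0.0015,0.0015,0.075,0])

```text
time: 58.22
tool_pos: [0.387, -0.2429, 0.0791]
tcp_rot: [3.138, 0.136, 0.002]
wrist_force: [-0.9, -0.6, -3.1]
width: 0.162
grip_force: 98.6
```

Emit:
play_rows(steps=[0,0,0.002,0,0,0,0.004,0,0,0,0.006,0,0,0,0.006,0,0,0,0.006,0])

```text
time: 58.85
tool_pos: [0.3863, -0.2425, 0.0723]
tcp_rot: [-3.139, -0.136, 0.0]
wrist_force: [0.8, -1.3, -3.0]
width: 0.16
grip_force: 98.6
```

Emit:
play_rows(steps=[0,0,0.002,0,0,0,0.004,0,0,0,0.005,0,0,0,0.005,0,0,0,0.005,0])

```text
time: 59.48
tool_pos: [0.3863, -0.2425, 0.0674]
tcp_rot: [-3.139, -0.136, 0.0]
wrist_force: [0.1, 0.6, -2.2]
width: 0.159
grip_force: 98.6
```

Emit:
play_rows(steps=[0,0,0.001,0,0,0,0.002,0,0,0,0.002,0])

```text
time: 59.85
tool_pos: [0.3865, -0.2427, 0.0663]
tcp_rot: [3.139, 0.136, -0.0]
wrist_force: [-3.8, 2.3, 4.4]
width: 0.16
grip_force: 99.7
```

Emit:
play_rows(steps=[0,0,0.001,0,0,0,0.001,0])

```text
time: 60.1
tool_pos: [0.3865, -0.2427, 0.0663]
tcp_rot: [-3.138, -0.136, 0.0]
wrist_force: [-5.9, 3.6, 13.1]
width: 0.157
grip_force: 100.8
```

Emit:
play_rows(steps=[0,0,0,0,0,0,0,0,0,0,0,0,0,0,0,0], jaw=120)

```text
time: 60.6
tool_pos: [0.3863, -0.2425, 0.0642]
tcp_rot: [-3.139, -0.136, 0.0]
wrist_force: [0.7, 0.1, 0.3]
width: 0.529
grip_force: 0.0
```

Emit:
play_rows(steps=[0,0,-0.03,0,0,0,-0.08,0,0,0,-0.12,0,0.03,0.06,-0.15,0,0.06,0.12,-0.15,0,0.06,0.17,-0.15,0,0.06,0.2,-0.15,0,0.06,0.2,-0.15,0])

```text
time: 61.6
tool_pos: [0.4632, -0.4387, 0.2134]
tcp_rot: [-3.138, -0.133, 0.001]
wrist_force: [-0.1, -1.0, 0.4]
width: 0.533
grip_force: 0.0
```

```bash
python3 - <<'E'
from h import *
c=snap('side');d=snap('top')
a=cv2.resize(c['pixels'][120:250,150:400],None,fx=3,fy=3,interpolation=cv2.INTER_CUBIC)
b=cv2.resize(d['pixels'][110:260,280:530],None,fx=2,fy=2)
b=cv2.copyMakeBorder(b[:210],0,0,0,250,cv2.BORDER_CONSTANT)
draw(c,a,(.3873,-.2412),5,.074,.074,(.066,),(0,255,0),3,(150,120))
cv2.imwrite('pics/j.png',np.vstack([a,b]))
E
```

```text
(no output)
```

View pics/j.png

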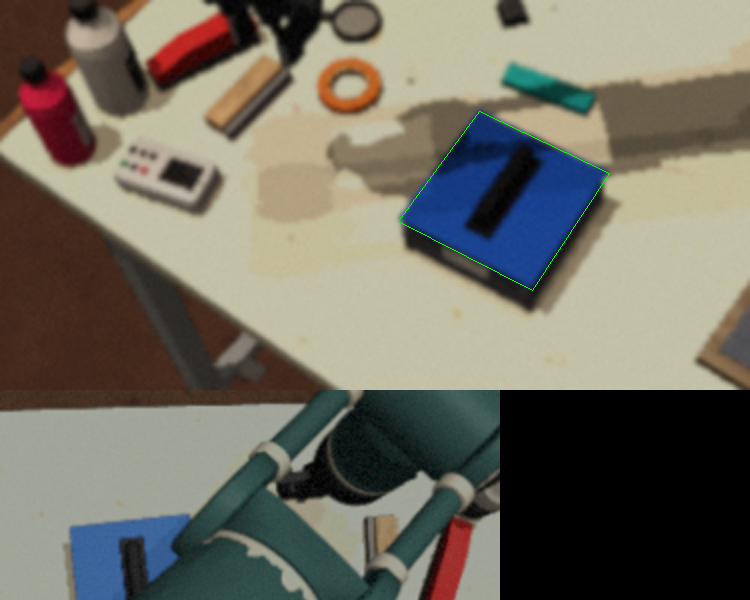

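The picture shows the lid at (505,200) matching the predicted seated outline, flat all round. The squeegee (250,95), tape (350,85), timer (167,175) and turquoise slat (548,88) are clear of it and unmoved.

```bash
python3 -c "
from workcell import bot
print(bot.finish_job())"
```

```text
the job is handed in; nothing more can be done
None
```

I handed the job in at about 62 s: the squeegee is on the bench, clear of tub and lid; the two reds, two blues (crosswise) and one yellow are stacked in the tub; and the last picture shows the lid seated flat all round. Early on the gripper closed above the squeegee, and one red slat slipped and was picked up again; both were put right.

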